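Fold the drill holder flap down and shut the case

TASK

Put the green drill case away: with the fingertips, push the upright drill holder flap down until it lies flat inside the case, and only then push the open lid over until it is fully shut on top. Only push, do not pinch the flap or the lid, and leave the bottle, the tape roll and the bearing beside the case where they are.

Things in the scene. Friction and masses are not known exactly. Their poses are not given: they have to be found in the camera images.
- case: Green steel drill case, fixed, 180 (its x) x 160 (its y) x 55 mm without lid, walls 4 mm, open on top, turned up to 0.55 rad. Origin: centre of its underside, on the bench; z up. Lid hinged on its left (+y) rim; drill holder flap hinged just inside its right (-y) wall. A handle stands 25 mm out from the -y wall, 34 mm high. Five fixed steel sockets (tops 47 mm high) in the +y part.
- flap (a joint): Flap angle, rad: 0 flat in the case, 1.57 upright, 1.75 stop (leaning out to -y). Hinge axis along the case's x through case point (0, -0.070, 0.048) m. A plate 90 mm wide, 70 mm from hinge to free edge; it folds towards +y. Flat, its upper face is 52 mm above the bench (case rim 55 mm). A stiff hinge (0.06 N m) keeps it where it is left; 1 to 3 N near the free edge moves it.
- flap_edge (a point): Middle of the flap's free edge on its outer face (flap_c0, bare grey metal; looks to -y when upright, up when flat): 70 mm from the hinge axis and 4 mm off it along the outer normal. The inner side (flap_c1 to flap_c3), a black plastic holder with four drill bits, is 9 mm deep and faces the lid while upright.
- lid (a joint): Lid angle, rad: 0 shut, 1.57 upright, 2.0 stop (leaning out to +y). Hinge axis along the case's x through case point (0, 0.084, 0.055) m. A green tray 182 mm wide, 165 mm from hinge to free edge, outer face 18 mm off the axis; it closes towards -y. Shut, its top is 73 mm above the bench. A stiff hinge (0.28 N m) keeps it where it is left: it never falls shut; 2 to 4 N near the free edge moves it.
- lid_edge (a point): Middle of the lid's free edge on its outer face (lid_c0, green sheet; looks to +y when upright, up when shut): 165 mm from the hinge axis and 18 mm off it along the outer normal. The inner side (lid_c1 to lid_c5) is a black liner and a rim 15 mm deep all round.
- bottle: Small red bottle with a white cap standing beside the case, 32 mm across and 85 mm high; loose, leave it alone. Origin: centre of its underside.
- tape: Roll of black tape lying beside the case, 70 mm across and 19 mm high; loose, leave it alone. Origin: centre of its underside.
- bearing: Ball bearing lying beside the case, 47 mm across and 14 mm high; loose, leave it alone. Origin: centre of its underside.

How it is judged:
On the way, in this order (a step that is already met when the one before it is completed fails the run):
1. the flap is folded flat into the case while the lid is still open (value of joint flap below 0.07 rad and value of joint lid above 0.8 rad), for 0.2 s.
2. the lid is fully shut over the flat flap (value of joint lid below 0.04 rad and value of joint flap below 0.07 rad), for 0.2 s.
At the end, for the whole second after the job is handed in: The flap lies flat in the case (within 0.07 rad), the lid is fully shut over it (within 0.04 rad), and the bottle still stands, with the tape roll and the bearing, within 20 mm of where it was (all of step 2 and distance of each of bottle, tape, bearing from where it was at the start of the episode below 0.02 m and angle between bottle's own z axis and vertical below 0.2 rad); the robot touches nothing.
It fails at once if the lid is pushed over onto the flap while the flap still stands (value of joint lid below 0.7 rad and value of joint flap above 0.3 rad).
It fails at once if the flap is pinched: the fingers press on both of its faces at once (contact force between the fingers and flap_c0 above 2 N and (contact force between the fingers and flap_c1 above 2 N or contact force between the fingers and flap_c2 above 2 N or contact force between the fingers and flap_c3 above 2 N)).
It fails at once if the lid is pinched: the fingers press on its outside and on its rim or liner at once (contact force between the fingers and lid_c0 above 2 N and (contact force between the fingers and lid_c1 above 2 N or contact force between the fingers and lid_c2 above 2 N or contact force between the fingers and lid_c3 above 2 N or contact force between the fingers and lid_c4 above 2 N or contact force between the fingers and lid_c5 above 2 N)).
It fails at once if the bottle is moved, lifted or knocked over (distance of bottle from where it was at the start of the episode above 0.02 m or angle between bottle's own z axis and vertical above 0.3 rad).
It fails at once if the tape roll or the bearing is moved or lifted (distance of any of tape, bearing from where it was at the start of the episode above 0.02 m).
It also fails if it takes over 56 s, if anything falls off the work surface, if the arm or the gripper's body presses on something with over 40 N, if the wrist force passes 120 N, or if a joint passes its speed limit or range.

ROBOT

A 6-joint arm with a two-finger parallel gripper is mounted at the origin on a cart in front of the work surface, level with it; the furniture and walls round the work are solid. World frame = base frame: x ahead of the robot, y to its left, z up, the work surface at z = 0. Lengths are in m, angles in rad, forces in N, time in s.
With the tool pointing down it reaches from about 0.25 to 0.725 m from the base axis. Payload 9.7 kg.
Tool frame: the origin (TCP) lies midway between the tips of the shut fingers; the grasp point (between the pads) lies manip.grip_depth behind it (manip.grip_depth is the distance from the TCP to the grasp point, in m); z points along the fingers, y is the line along which they close (so a half turn about z gives the same grasp; the last joint's range is limited). The gripper opens to 85 mm and grips with 20 to 120 N. Pads are 22 mm wide; open, the fingers measure 114 mm over their backs; the gripper's body (76 mm by 85 mm) begins 54 mm behind the grasp point. The pads swing forward as they close: fully open they stand 13 mm farther back than shut.
Start: joints at [1.196, 0.087, 0.176, 1.66, 0, 1.571], TCP at [0.201, 0.512, 0.231] pointing down, gripper open.
Joint ranges: [-3.13, 3.13], [-0.85, 1.81], [-1.15, 1.24], [-2.2, 2.28], [-1.44, 1.52], [-3.14, 3.14]. Speed limits (rad/s): [2.22, 2.22, 2.57, 3.14, 3.14, 3.14].

INTERFACE

Orientations are given as [roll, pitch, yaw] about the fixed x, y, z axes, in that order (R = Rz(yaw) Ry(pitch) Rx(roll)).
In Python, from rig import manip gives the robot as it stands.
- The arm moves only by the tool send_rows, never from a script. Its argument "rows" is one flat list of numbers, 7 for each row, row after row: the shift along the tool's x, y, z in mm, then the turn, a rotation vector about the tool's x, y, z in rad, then the finger opening in mm, from 0 to 85.4. A call has 1 to 20 rows; each row shifts and turns the commanded pose from where the row before left it, along the tool's axes as they then stand; what a row does not reach is not made up. A row lasts 1/10 s, in which the tool goes at most 50 mm and 8.59 degrees, less where a joint would pass 70% of its speed; a pose out of reach is approached as far as the arm can. A call with a gripper value outside its range is refused whole. The fingers move at their own pace and stop on an object; "grip_force" is the grip in N (left out, the last holds). Time passes only in rows, so rows that do not move let the fingers close. It gives the time, the measured TCP pose, the force, the opening and the grip force at its end, in the units of the state.
- manip.sense(): the state, without advancing time (a new reading comes with each control period).
- manip.camera(name): name is "scene" or "side" or "wrist"; returns the picture (480x640x3 uint8, blue, green, red); there is no depth.
- manip.camera_model(name): a dict with "mtx" (3x3 intrinsics, pixels), "R" (3x3) and "t" (3): a world point X has camera coordinates R X + t. Camera axes: x right, y down, z forward; pixel columns grow to the right and rows downward; lengths in m; the calibration is good to about 2 mm. A picture is of the moment at which its call begins: read the wrist's pose just before it. camera_model takes no time and is no camera call; for the wrist camera it gives the pose at the moment of the call.
- manip.hand_in(): hands the job in; it is judged then, once.
The state is a dict: "time_s": time; "joint_pos": joint angles; "joint_velocities": joint speeds; "joint_torque": joint torques, N m; "tcp_pos": TCP position; "eef_rot": TCP orientation; "force": force on the tool from outside, world axes, zero at the start; "moment": the same for the moment, N m; "width": opening from 0.0 (shut) to 1.0 (fully open); "grasp_force": force on a finger pad.
Only numpy, scipy, OpenCV 4.12 (cv2) and the standard library are available. Lean on these libraries where they do the work, as an engineer would, in place of code of your own. Each camera call takes 0.05 s, during which the arm holds its last target. There are 200 camera calls.

## Working session

There is one attempt and no reset: what is moved stays moved. The work goes in short steps, Python scripts to look and compute and a tool call to move; the robot and the scene stay as the last step left them, time stands still between calls to the robot, and variables do not carry over. Pictures are saved under pics/ and viewed, at most 10 in all, crops included, and the job is handed in when it is done.

Besides the shell and the picture viewer there is one more tool, called after "Emit:" as name(argument=value, ...) on one line, values as JSON. send_rows: Moves the arm, as the interface text tells. Its arguments: {"type":"object","properties":{"rows":{"type":"array"},"grip_force":{"type":"number"}},"required":["rows"]}

```bash
mkdir -p pics
python3 - <<'E'
from rig import manip
import cv2,numpy as np
for n in("scene","side"):
    im=manip.camera(n);cv2.imwrite(f"pics/{n}0.png",im)
    m=manip.camera_model(n);R=np.array(m["R"]);print(n,np.round(m["mtx"],1).tolist(),np.round(R,3).tolist(),np.round(-R.T@np.array(m["t"]).ravel(),3))
s=manip.sense();print(s["tcp_pos"],s["eef_rot"],s["time_s"],manip.grip_depth,s["width"])
E
```

```text
scene [[479.7, 0.0, 309.3], [0.0, 479.7, 233.3], [0.0, 0.0, 1.0]] [[-0.666, 0.746, -0.012], [0.668, 0.588, -0.456], [-0.333, -0.312, -0.89]] [0.863 0.315 0.835]
side [[484.3, 0.0, 314.0], [0.0, 484.3, 240.8], [0.0, 0.0, 1.0]] [[1.0, -0.002, 0.011], [0.003, -0.886, -0.463], [0.011, 0.463, -0.886]] [ 0.556 -0.392  0.915]
[0.20125838 0.51161512 0.23064089] [-3.14035077e+00 -1.33870142e-05  2.76681093e+00] 0.1 0.0187 0.9991537960914493
```

View pics/scene0.png

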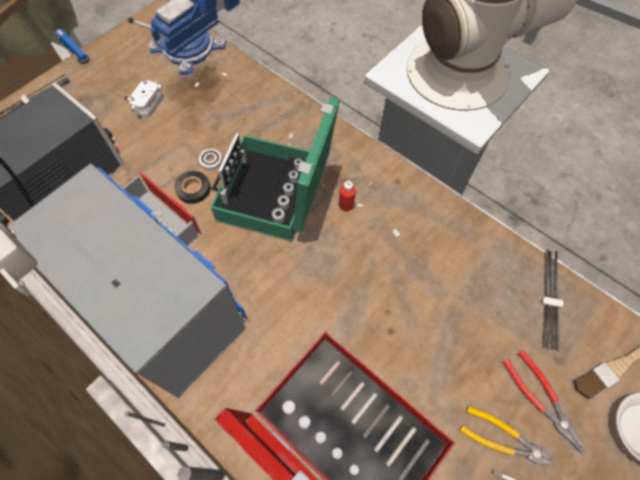

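View pics/side0.png

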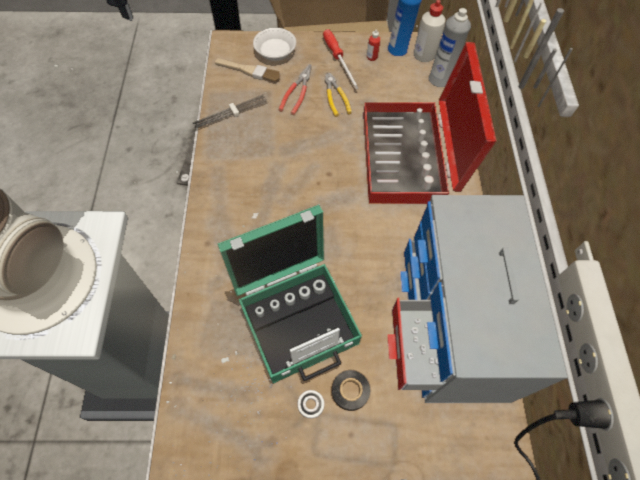

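Scene view: the case is near (265,195), lid to its right, bottle at (347,195), tape (192,186) and bearing (209,158). Side view: case rim corners are near (271,380) and (359,333), with the handle at (320,370). I'll zoom in on both.

Run:
```python
import cv2,numpy as np
a=cv2.imread("pics/side0.png")[200:420,215:385];b=cv2.imread("pics/scene0.png")[90:250,165:365]
a=cv2.resize(a,None,fx=2.35,fy=2.35,interpolation=cv2.INTER_CUBIC);b=cv2.resize(b,None,fx=2,fy=2,interpolation=cv2.INTER_CUBIC)
o=np.zeros((520,800,3),np.uint8);o[:a.shape[0],:a.shape[1]]=a[:520];o[:320,400:]=b
cv2.imwrite("pics/zoom.png",o)
```

```text
(no output)
```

View pics/zoom.png

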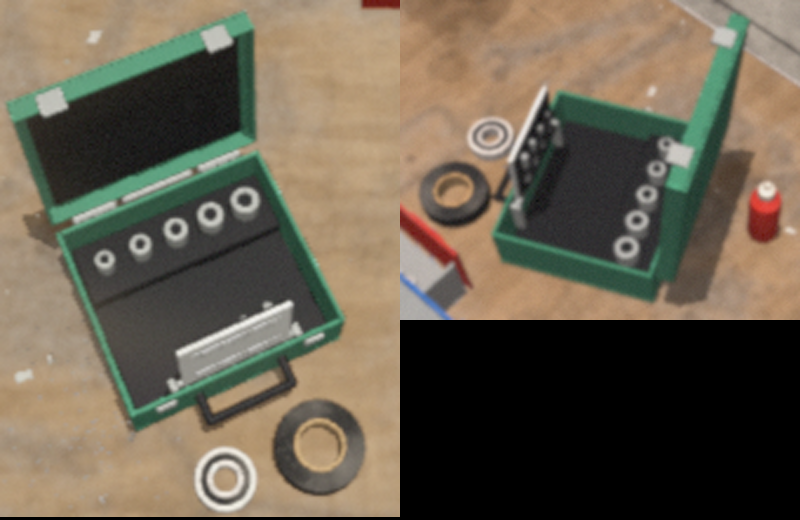

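The zoom shows the side rim corners at zoom px (134,415), (343,320), (60,235), (258,153), and the lid's outer free edge from (8,103) to (250,13). The flap's top edge runs from (177,352) to (292,302), its grey face towards -y, and the bottle is at scene zoom (764,215).

```bash
cat > h.py <<'E'
from rig import manip
import numpy as np
from scipy.optimize import least_squares
def proj(n,X):
    m=manip.camera_model(n);c=np.asarray(X)@np.array(m["R"]).T+np.array(m["t"]).ravel()
    p=c@np.array(m["mtx"]).T;return p[:,:2]/p[:,2:]
def ray(n,px,z):
    m=manip.camera_model(n);R=np.array(m["R"]);C=-R.T@np.array(m["t"]).ravel()
    d=R.T@np.linalg.inv(m["mtx"])@[*px,1];return C+d*(z-C[2])/d[2]
def case(P,c):
    x,y,a=c;P=np.asarray(P,float);k,s=np.cos(a),np.sin(a)
    return np.c_[x+k*P[:,0]-s*P[:,1],y+s*P[:,0]+k*P[:,1],P[:,2]]
def lid(q,x,r=.165,n=.018): return [x,.084-r*np.cos(q)+n*np.sin(q)*1,.055+r*np.sin(q)+n*np.cos(q)]
def flap(q,x,r=.07,n=.004): return [x,-.07+r*np.cos(q)-n*np.sin(q),.048+r*np.sin(q)+n*np.cos(q)]
E
python3 - <<'E'
from h import *
S=lambda L:np.array(L)/2.35+[215,200]
Z=lambda L:(np.array(L)-[400,0])/2+[165,90]
C=[[-.09,-.08,.055],[.09,-.08,.055],[-.09,.08,.055],[.09,.08,.055]]
Ps=S([[134,415],[343,320],[60,235],[258,153]])
Cs=[[.09,-.08,.055],[-.09,-.08,.055]];Pz=Z([[495,233],[558,95]])
f=lambda c:np.r_[(proj("side",case(C,c))-Ps).ravel(),(proj("scene",case(Cs,c))-Pz).ravel()]
r=least_squares(f,[.5,.05,.4]);c=r.x;print("case",c,np.round(r.fun,1))
g=lambda q:(proj("side",case([lid(q[0],-.091),lid(q[0],.091)],c))-S([[8,103],[250,13]])).ravel()
r=least_squares(g,[1.6]);print("lid",r.x,np.round(r.fun,1));q=r.x[0]
print("lid scene zoom",(proj("scene",case([lid(q,-.091),lid(q,.091),lid(q,-.091,n=0),lid(q,.091,n=0)],c))-[165,90])*2+[400,0])
for n in(.004,-.0):
  g=lambda q:(proj("side",case([flap(q[0],-.045,n=n),flap(q[0],.045,n=n)],c))-S([[177,352],[292,302]])).ravel()
  r=least_squares(g,[1.5]);print("flap",r.x,np.round(r.fun,1))
print("flap edge",case([flap(r.x[0],0)],c),"lid edge",case([lid(q,0)],c))
print("bottle",ray("scene",Z([[767,188]])[0],.085),"tape",ray("side",S([[320,447]])[0],.019),"bearing",ray("side",S([[225,479]])[0],.014))
E
```

```text
case [ 0.53883033 -0.10092469  0.43073512] [-1.   0.6  1.6 -0.9 -2.1 -1.3  0.  -2.4 -2.9  0.9 -0.7 -3. ]
lid [1.63795419] [-0.7  1.3 -1.4 -0.2]
lid scene zoom [[744.97451174  16.0283478 ]
 [680.93948697 190.40266789]
 [724.55242307  10.45018932]
 [658.45282781 183.86281104]]
flap [1.46456581] [ 0.1  0.3 -0.2 -0.3]
flap [1.52114874] [ 0.1  0.3 -0.2 -0.3]
flap edge [[ 0.56827566 -0.16500439  0.11811226]] lid edge [[0.49163501 0.00178299 0.21842012]]
bottle [0.45727151 0.03833169 0.085     ] tape [ 0.63270612 -0.2266279   0.019     ] bearing [ 0.56003378 -0.2492939   0.014     ]
```

Emit:
send_rows(rows=[0,0,-12,0,0,0.1275,0,0,0,-12,0,0,0.1275,0,0,0,-12,0,0,0.1275,0,0,0,-12,0,0,0.1275,0,0,0,-12,0,0,0.1275,0,0,0,-12,0,0,0.1275,0,-20,2,0,0,0,0,0,-35,2,0,0,0,0,0,-35,2,0,0,0,0,0,-35,2,0,0,0,0,0,-35,2,0,0,0,0,0,-35,2,0,0,0,0,0,-35,2,0,0,0,0,0,-35,2,0,0,0,0,0,-35,2,0,0,0,0,0,-35,2,0,0,0,0,0,-35,2,0,0,0,0,0,-35,2,0,0,0,0,0,0,0,0,0,0,0,0,0,0,0,0,0,0,0])

```text
time_s: 2.1
tcp_pos: [0.3925, 0.1534, 0.303]
eef_rot: [-3.141, -0.0, 2.0]
force: [-0.3, -0.3, 0.4]
width: 0.003
grasp_force: 0.0
```

```bash
cat >> h.py <<'E'
CASE=np.array([.5388,-.1009,.4307])
def incase():
    s=manip.sense();d=np.array(s["tcp_pos"])-[*CASE[:2],0];k,n=np.cos(CASE[2]),np.sin(CASE[2])
    print("t",round(s["time_s"],2),"case mm",np.round(1e3*np.array([k*d[0]+n*d[1],-n*d[0]+k*d[1],d[2]]),1),"rpy",np.round(s["eef_rot"],3),"F",np.round(s["force"],1),"w",round(s["width"],3))
E
python3 -c "from h import *;incase()"
```

```text
t 2.1 case mm [-26.8 292.1 303. ] rpy [-3.141 -0.     2.   ] F [-0.3 -0.3  0.4] w 0.003
```

Emit:
send_rows(rows=[-35,2,0,0,0,0,0,-35,2,0,0,0,0,0,-35,2,0,0,0,0,0,-35,2,0,0,0,0,0,-35,2,0,0,0,0,0,-35,2,0,0,0,0,0,-35,2,0,0,0,0,0,-35,2,0,0,0,0,0,-35,2,0,0,0,0,0,-35,2,0,0,0,0,0,-35,2,0,0,0,0,0,-35,2,0,0,0,0,0,0,0,0,0,0,0,0,0,0,0,0,0,0,0])

```text
time_s: 3.5
tcp_pos: [0.5901, -0.2169, 0.3022]
eef_rot: [-3.14, -0.002, 2.002]
force: [0.8, -0.7, 0.3]
width: -0.002
grasp_force: 0.0
```

Emit:
send_rows(rows=[0,0,30,0,0,0,0,0,0,30,0,0,0,0,0,0,30,0,0,0,0,0,0,30,0,0,0,0,0,0,30,0,0,0,0,0,0,20,0,0,0,0,0,0,15,0,0,0,0,0,0,0,0,0,0,0])

```text
time_s: 4.3
tcp_pos: [0.5888, -0.2161, 0.1168]
eef_rot: [-3.14, -0.002, 2.003]
force: [-0.6, -0.0, -0.4]
width: 0.0
grasp_force: 0.0
```

Run:
```python
from h import *;import cv2
incase()
a=manip.camera("side")[220:420,215:415];b=manip.camera("scene")[60:260,165:365]
cv2.imwrite("pics/z2.png",np.hstack([cv2.resize(i,(400,400),interpolation=cv2.INTER_CUBIC) for i in(a,b)]))
```

```text
t 4.3 case mm [  -2.6 -125.5  116.8] rpy [-3.140e+00 -2.000e-03  2.003e+00] F [-0.6 -0.  -0.4] w 0.0
```

View pics/z2.png

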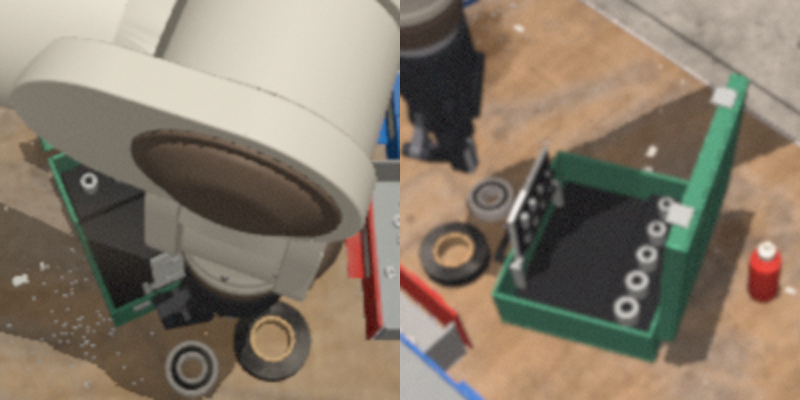

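The scene view shows the fingers clear of the flap on its -y side, tips around (465,165), with nothing disturbed. I'll fold the flap along its arc.

Emit:
send_rows(rows=[0,1,7,0,0,0,0,0,1,6,0,0,0,0,10,0,0,0,0,0,0,12,0,0,0,0,0,0,12,0,0,0,0,0,0,10,0,0,0,0,0,0,7,0,1,0,0,0,0,7,0,1,0,0,0,0,6,0,2,0,0,0,0,7,0,3,0,0,0,0,6,0,4,0,0,0,0,5,0,4,0,0,0,0,0,0,0,0,0,0,0])

```text
time_s: 5.7
tcp_pos: [0.5565, -0.1417, 0.0894]
eef_rot: [-3.141, -0.001, 2.002]
force: [0.2, -0.3, 0.2]
width: -0.002
grasp_force: 0.0
```

Run:
```python
from h import *;import cv2
incase()
b=manip.camera("scene")[60:260,165:365]
cv2.imwrite("pics/z3.png",cv2.resize(b,(500,500),interpolation=cv2.INTER_CUBIC))
```

```text
t 5.7 case mm [ -0.9 -44.5  89.4] rpy [-3.141e+00 -1.000e-03  2.002e+00] F [ 0.2 -0.3  0.2] w -0.002
```

View pics/z3.png

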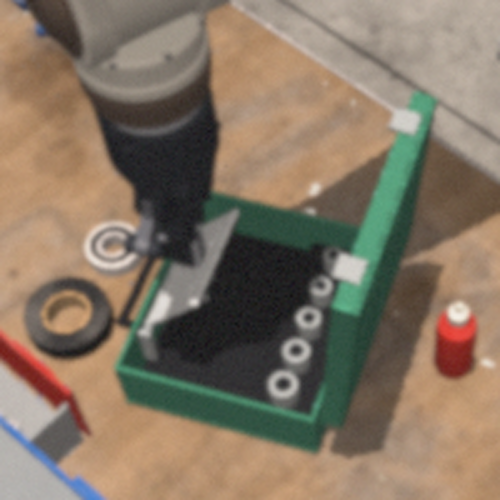

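The flap now leans in at about 0.8 rad, with the fingertip on its outer face around (190,255). I'll continue down.

Emit:
send_rows(rows=[5,0,5,0,0,0,0,4,0,5,0,0,0,0,3,0,6,0,0,0,0,3,0,6,0,0,0,0,2,0,6,0,0,0,0,1,0,5,0,0,0,0,0,0,4,0,0,0,0,0,0,2,0,0,0,0,0,0,1,0,0,0,0,0,0,0,0,0,0,0])

```text
time_s: 6.75
tcp_pos: [0.5495, -0.1258, 0.0517]
eef_rot: [3.141, -0.0, 2.002]
force: [-5.8, 3.9, 13.8]
width: 0.001
grasp_force: 6.8
```

```bash
python3 -c "from h import *;incase()"
```

```text
t 6.75 case mm [ -0.6 -27.1  51.7] rpy [ 3.141 -0.     2.002] F [-5.8  3.9 13.8] w 0.001
```

Emit:
send_rows(rows=[0,0,0,0,0,0,0,0,0,0,0,0,0,0,0,0,-10,0,0,0,0,0,0,-30,0,0,0,0,0,0,-40,0,0,0,0,0,0,-40,0,0,0,0,0,0,-40,0,0,0,0,0,0,-40,0,0,0,0,0,0,-40,0,0,0,0,0,0,-20,0,0,0,0,0,0,0,0,0,0,0])

```text
time_s: 7.85
tcp_pos: [0.5504, -0.1264, 0.3138]
eef_rot: [3.138, 0.003, 2.002]
force: [-0.5, 0.9, -0.2]
width: 0.001
grasp_force: 0.0
```

Emit:
send_rows(rows=[20,0,0,0,0,0,0,30,0,0,0,0,0,0,30,0,0,0,0,0,0,30,0,0,0,0,0,0,30,0,0,0,0,0,0,30,0,0,0,0,0,0,22,0,0,0,0,0,0,0,0,0,0,0,0,0])

```text
time_s: 8.65
tcp_pos: [0.4685, 0.0501, 0.3098]
eef_rot: [-3.141, -0.0, 2.004]
force: [-0.5, -0.5, -0.7]
width: -0.003
grasp_force: 0.0
```

Run:
```python
from h import *;import cv2
incase()
a=manip.camera("side")[180:420,175:415];b=manip.camera("scene")[40:280,165:405]
cv2.imwrite("pics/z4.png",np.hstack([cv2.resize(i,(400,400),interpolation=cv2.INTER_CUBIC) for i in(a,b)]))
```

```text
t 8.65 case mm [ -0.9 166.5 309.8] rpy [-3.141 -0.     2.004] F [-0.5 -0.5 -0.7] w -0.003
```

View pics/z4.png

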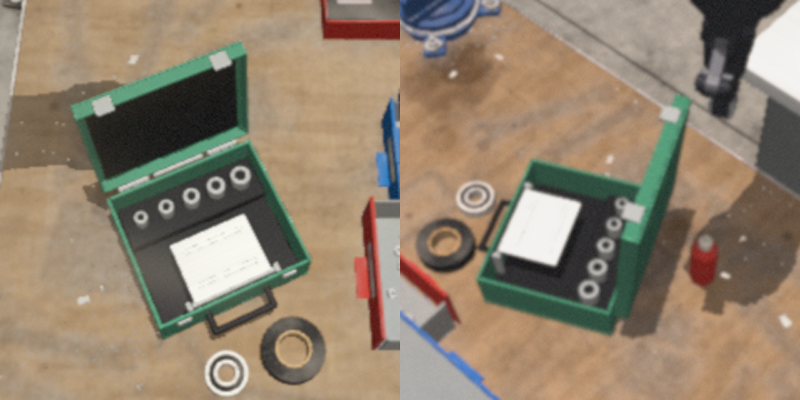

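The flap lies flat in the case (white plate at (225,258) in the left view). The lid and loose objects are unchanged. Next, the lid.

Emit:
send_rows(rows=[0,0,30,0,0,0,0,0,0,30,0,0,0,0,0,0,30,0,0,0,0,0,0,15,0,0,0,0,-14,0,0,0,0,0,0,-15,0,0,0,0,0,0,-15,0,0,0,0,0,0,-12,0,0,0,0,0,0,-12,0,0,0,0,0,0,-12,0,0,0,0,0,0,-11,0,2,0,0,0,0,-11,0,2,0,0,0,0,-11,0,2,0,0,0,0,-11,0,3,0,0,0,0,0,0,0,0,0,0,0])

```text
time_s: 10.25
tcp_pos: [0.5215, -0.0654, 0.1953]
eef_rot: [-3.14, -0.0, 2.001]
force: [-0.1, -0.1, 0.2]
width: -0.0
grasp_force: 0.0
```

Run:
```python
from h import *;import cv2
incase()
b=manip.camera("scene")[40:280,165:405]
cv2.imwrite("pics/z5.png",cv2.resize(b,(500,500),interpolation=cv2.INTER_CUBIC))
```

```text
t 10.25 case mm [ -0.9  39.5 195.3] rpy [-3.14  -0.     2.001] F [-0.1 -0.1  0.2] w -0.0
```

View pics/z5.png

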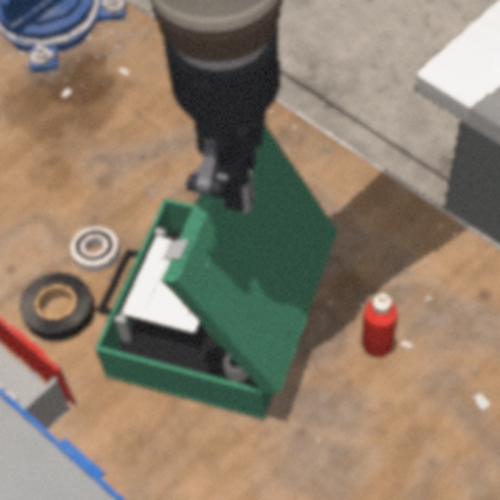

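The lid is leaning in at about 1 rad, with the fingertip on its outside near the free edge (240,205). I'll keep following the arc to shut.

Emit:
send_rows(rows=[-9,0,5,0,0,0,0,-9,0,5,0,0,0,0,-9,0,5,0,0,0,0,-9,0,6,0,0,0,0,-8,0,7,0,0,0,0,-8,0,8,0,0,0,0,-8,0,8,0,0,0,0,-7,0,9,0,0,0,0,-5,0,8,0,0,0,0,-5,0,8,0,0,0,0,-4,0,8,0,0,0,0,-4,0,9,0,0,0,0,-3,0,9,0,0,0,0,-3,0,9,0,0,0,0,-2,0,9,0,0,0,0,-1,0,6,0,0,0,0,0,0,4,0,0,0,0,0,0,2,0,0,0,0,0,0,0,0,0,0,0,0,0,0,0,0,0,0])

```text
time_s: 12.3
tcp_pos: [0.5606, -0.1497, 0.0729]
eef_rot: [3.141, 0.001, 2.002]
force: [-5.2, -0.2, 11.4]
width: -0.002
grasp_force: 5.5
```

```bash
python3 -c "from h import *;incase()"
```

```text
t 12.3 case mm [ -0.6 -53.4  72.9] rpy [3.141e+00 1.000e-03 2.002e+00] F [-5.2 -0.2 11.4] w -0.002
```

Emit:
send_rows(rows=[0,0,1,0,0,0,0,0,0,1,0,0,0,0,0,0,0,0,0,0,0,0,0,0,0,0,0,0,0,0,-10,0,0,0,0,0,0,-30,0,0,0,0,0,0,-40,0,0,0,0,0,0,-40,0,0,0,0,0,0,-40,0,0,0,0,0,0,-40,0,0,0,0,40,0,-10,0,0,0,0,40,0,0,0,0,0,0,40,0,0,0,0,0,0,40,0,0,0,0,0,0,40,0,0,0,0,0,0,40,0,0,0,0,0,0,0,0,0,0,0,0,0])

```text
time_s: 14.0
tcp_pos: [0.4587, 0.0716, 0.28]
eef_rot: [3.14, -0.001, 2.006]
force: [0.3, -0.1, 0.2]
width: -0.003
grasp_force: 0.0
```

Run:
```python
from h import *;import cv2
incase()
a=manip.camera("side")[180:420,175:415];b=manip.camera("scene")[40:280,165:405]
cv2.imwrite("pics/z6.png",np.hstack([cv2.resize(i,(400,400),interpolation=cv2.INTER_CUBIC) for i in(a,b)]))
```

```text
t 14.0 case mm [ -0.8 190.2 280. ] rpy [ 3.140e+00 -1.000e-03  2.006e+00] F [ 0.3 -0.1  0.2] w -0.003
```

View pics/z6.png

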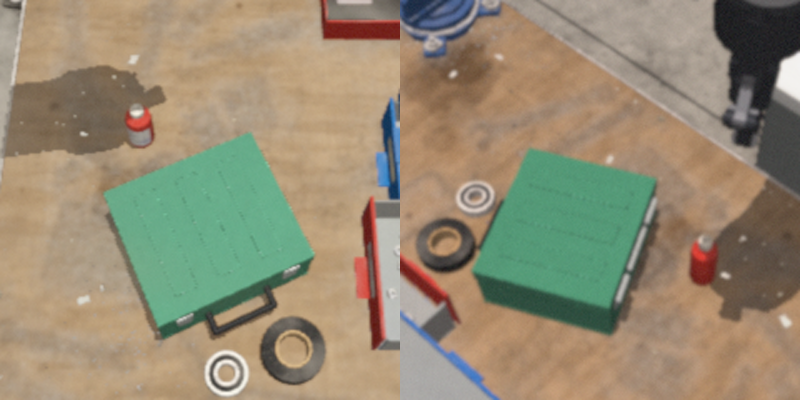

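The lid is fully shut, the bottle at (140,125) still stands, and the tape and bearing are where they were. The arm is clear, so I'm handing in.

```bash
python3 -c "
from rig import manip
print(manip.hand_in())"
```

```text
the job is handed in; nothing more can be done
None
```

The flap was folded flat, the lid was then pushed fully shut over it, the bottle, tape and bearing look unmoved in the last pictures, and the job is handed in; no verdict came back.

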